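# Snap the cover onto the tilted junction box

### The arm

A 6-joint arm with a two-finger parallel gripper is mounted at the origin on the work surface. World frame = base frame: x ahead of the robot, y to its left, z up, the work surface at z = 0. Lengths are in m, angles in rad, forces in N, time in s.
With the tool pointing down it reaches from about 0.4 to 0.825 m from the base axis. Payload 7 kg.
Tool frame: the origin (TCP) lies midway between the tips of the shut fingers; the grasp point (between the pads) lies 19 mm behind it (pinch_z is the distance from the TCP to the grasp point, in m); z points along the fingers, y is the line along which they close (so a half turn about z gives the same grasp; the last joint's range is limited). The gripper opens to 85 mm and grips with 20 to 120 N. Pads are 22 mm wide; open, the fingers measure 114 mm over their backs; the gripper's body (76 mm by 85 mm) begins 54 mm behind the grasp point. The pads swing forward as they close: fully open they stand 13 mm farther back than shut.
Start: joints at [-1.01, 0.359, 0.012, 0, -1.224, -0.288], TCP at [0.182, -0.65, 0.231] pointing down, gripper open.
Joint ranges: [-3.07, 3.07], [-1.43, 2.12], [-1.02, 1.25], [-3.03, 1.67], [-3.05, -0], [-3.03, 3.03]. Speed limits (rad/s): [2.39, 2.39, 3.01, 3.14, 3.14, 3.14].

### API

Orientations are given as a unit quaternion [w, x, y, z].
In Python, from rig import observe, camera, close_job, recognise, silhouettes, landmark_of, pinch_z gives the robot as it stands. The module is installed in compiled form; this text tells all that it offers.
- The arm moves only by the shell command python3 -m inch 'ROWS' [OPENING]. ROWS is text: rows parted by semicolons, each of 6 numbers parted by spaces: the shift along the tool's x, y, z in m, then the turn, a rotation vector about the tool's x, y, z in degrees. In form: x y z wx wy wz; .... A call has exactly 10 rows; each row is the pose to reach, as a shift and turn from the pose commanded when the call began, along the tool's axes at that moment; what a row does not reach only later rows make up. A row lasts 1/12 s, in which the tool goes at most 41.7 mm and 7.16 degrees, less where a joint would pass 70% of its speed; a pose out of reach is approached as far as the arm can. A call with a gripper value outside its range is refused whole. OPENING is the finger opening in m, from 0 to 0.0854, set as the call begins (- or left out, the last holds). The fingers move at their own pace and stop on an object; the grip force is fixed at half the most. Time passes only in rows, so rows that repeat a pose let the fingers close, or fill a call up. It gives the time, the measured TCP pose, the force, the opening and the grip force at its end, in the units of the state.
- observe(): the state, without advancing time (a new reading comes with each control period).
- camera(name): name is "side" or "top"; returns a dict with "img" (420x560x3 uint8, blue, green, red), "fx", "fy", "cx", "cy" (pixels), "R" (3x3) and "t" (3): a world point X has camera coordinates R X + t. Camera axes: x right, y down, z forward; pixel columns grow to the right and rows downward; lengths in m; the calibration is good to about 2 mm. A picture is of the moment at which its call begins. There is no depth.
- close_job(): hands the job in; it is judged then, once.
Trained networks look in a picture, given as the dict that the camera call returned (one of the last four; its "shot" number tells which), for a name from the list of things; names that differ only in an ending like _2 or _b are one class to them, and where a whole thing is asked for, a point or a joint stands for the part that bears it (a point fixed in the world has none). Each returns a list of dicts, best first, with "p" (0 to 1); they miss things now and then, are a little off and sometimes report something else, mostly with a low value. They report only what shows in the picture. A call takes as long as a camera call. They do not tell look-alikes from the thing itself.
- recognise(picture, thing): "extent" ([left, top, right, bottom] in pixels, round what is visible of it).
- silhouettes(picture, thing): "pixels" (420x560 bool, what is visible of it) and "extent" ([left, top, right, bottom] in pixels, round what is visible of it).
- landmark_of(picture, thing): "position" ([column, row] in pixels: a listed point, or the origin of a listed thing).
The state is a dict: "t": time; "joint_positions": joint angles; "qd": joint speeds; "joint_torque": joint torques, N m; "tool_pos": TCP position; "tool_rot": TCP orientation; "contact_force": force on the tool from outside, world axes, zero at the start; "wrist_torque": the same for the moment, N m; "grip_width": opening from 0.0 (shut) to 1.0 (fully open); "grasp_force": force on a finger pad.
Only numpy, scipy, OpenCV 4.12 (cv2) and the standard library are available. Lean on these libraries where they do the work, as an engineer would, in place of code of your own. Each camera call takes 0.05 s, during which the arm holds its last target. There are 200 camera calls.

### The job

The carving bench's junction box has been left open on its sloping easel: pick up its cover from the bench, lay it squarely over the mouth with the grip rib outward, and press it down along every edge until all four spring clips have snapped over it and it lies fully home. Let go of it, and leave the tools and wood around it where they are.

Things in the scene. Friction and masses are not known exactly. Their poses are not given: they have to be found in the camera images.
- box: Open grey plastic junction box, outline 112 (x) by 100 (y) mm, 40 deep, walls 5, fixed at 30 degrees on a plywood easel. Origin: centre of the mouth, in the rim plane, 91 mm above the bench. z points straight out of the mouth, 30 degrees from vertical, leaning away from the robot; x points up the slope (back towards the robot), y along the level edges. A spring clip stands outside the middle of each edge.
- mouth (a point): The box's origin again. A cover laid on square first rests on the ramps of the four clips, its underside about 12 mm above the rim. Pressed down near an edge (8 to 18 N, the first edge the most) it pushes the clip outward until the hook snaps over its upper face; all four at once in the middle take about 25 N. Fully home, its underside lies on the rim with all four hooks over the plate.
- cover: Loose grey plastic cover, about 80 g: flat plate 112 (x) by 100 (y) mm, 5 thick, with a grip rib in the middle of its upper face, 32 long along x, 12 wide, rising 20 above the plate. Origin: centre of the underside; z points out of the ribbed face. Starts flat on the bench, rib up. Its x goes along the box's x, either way round. The plate between rib and clips is free for pressing.
- screwdriver: Bystander: screwdriver with a blue handle, 190 mm long, lying on the bench beside the work; origin on its axis line, between its ends.
- offcut: Bystander: loose wood offcut 130 x 55 x 32 mm on the bench; origin at the centre of its underside.
- bowl_blank: Bystander: rounded wooden carving blank 75 x 60 x 35 mm on the bench, beyond the work; origin at the centre of its underside.
- edge_xp (a point): Point on the cover: middle of its +x edge, at the underside.
- edge_xn (a point): Point on the cover: middle of its -x edge, at the underside.
- edge_yp (a point): Point on the cover: middle of its +y edge, at the underside.
- edge_yn (a point): Point on the cover: middle of its -y edge, at the underside.
- clip_front (a joint): Steel spring clip, 24 mm wide, at the low edge (box -x, away from the robot). Its smooth inner ramp runs from 4.5 mm outside the edge, 20 mm above the rim, down to the hook's tip 3 mm inside the edge, 7 mm above the rim. Value: 0 m at rest, grows as the clip is pushed outward, 0.006 at most; its spring pushes back with 3.3 N at rest and 1.45 N more per mm.
- clip_back (a joint): Steel spring clip, 24 mm wide, at the high edge (box +x, nearest the robot). Its smooth inner ramp runs from 4.5 mm outside the edge, 20 mm above the rim, down to the hook's tip 3 mm inside the edge, 7 mm above the rim. Value: 0 m at rest, grows as the clip is pushed outward, 0.006 at most; its spring pushes back with 3.3 N at rest and 1.45 N more per mm.
- clip_left (a joint): Steel spring clip, 24 mm wide, at the box's +y edge. Its smooth inner ramp runs from 4.5 mm outside the edge, 20 mm above the rim, down to the hook's tip 3 mm inside the edge, 7 mm above the rim. Value: 0 m at rest, grows as the clip is pushed outward, 0.006 at most; its spring pushes back with 3.3 N at rest and 1.45 N more per mm.
- clip_right (a joint): Steel spring clip, 24 mm wide, at the box's -y edge. Its smooth inner ramp runs from 4.5 mm outside the edge, 20 mm above the rim, down to the hook's tip 3 mm inside the edge, 7 mm above the rim. Value: 0 m at rest, grows as the clip is pushed outward, 0.006 at most; its spring pushes back with 3.3 N at rest and 1.45 N more per mm.
Things that resemble listed ones, but are neither listed nor needed, are in the scene too. Several things look just like the cover: the one meant starts farthest to the robot's right. Leave any red look-alike of the part that bears box alone.

How it is judged:
By the outcome, as a careful person would: the job done as asked, in the order asked, and still so for the second after the job is handed in, with the robot touching nothing.
It also fails if it takes over 61 s, if anything falls off the work surface, if the arm or the gripper's body presses on something with over 40 N, if the wrist force passes 120 N, or if a joint passes its speed limit or range.

## Working session

There is one attempt and no reset: what is moved stays moved. The work goes in short steps, Python scripts to look and compute and a shell command to move; the robot and the scene stay as the last step left them, time stands still between calls to the robot, and variables do not carry over. Pictures are saved under pics/ and viewed, at most 10 in all, crops included, and the job is handed in when it is done.

```bash
mkdir -p pics
cat > h.py <<'E'
import numpy as np, cv2
from rig import observe, camera, close_job, recognise, silhouettes, landmark_of, pinch_z
from scipy.spatial.transform import Rotation as Ro
def ray(c,uv):
    d=c['R'].T@np.array([(uv[0]-c['cx'])/c['fx'],(uv[1]-c['cy'])/c['fy'],1.]); return -c['R'].T@c['t'],d
def atz(c,uv,z):
    o,d=ray(c,uv); return o+d*(z-o[2])/d[2]
def proj(c,X):
    p=np.asarray(c['R'])@np.asarray(X)+c['t']; return np.array([c['fx']*p[0]/p[2]+c['cx'],c['fy']*p[1]/p[2]+c['cy']])
def tri(c1,u1,c2,u2):
    (o1,d1),(o2,d2)=ray(c1,u1),ray(c2,u2)
    d1=d1/np.linalg.norm(d1);d2=d2/np.linalg.norm(d2)
    s=np.linalg.lstsq(np.c_[d1,-d2],o2-o1,rcond=None)[0]
    a,b=o1+d1*s[0],o2+d2*s[1]; return (a+b)/2,np.linalg.norm(a-b)
E
python3 - <<'E'
from h import *
np.set_printoptions(precision=4,suppress=True)
s=observe();print(s,pinch_z)
T=camera('top');S=camera('side')
for n,c in(('top',T),('side',S)):
    cv2.imwrite(f'pics/{n}0.png',c['img']); print(n,c['fx'],-c['R'].T@c['t'],c['R'].ravel())
    for th in ('cover','box','mouth','clip_front','clip_back','clip_left','clip_right','edge_xp','edge_xn','edge_yp','edge_yn','screwdriver','offcut','bowl_blank'):
        r=landmark_of(c,th)
        print(th,[(round(q['p'],2),np.round(q['position'],1).tolist(), np.round(atz(c,q['position'],0.091 if th in('mouth','box') else 0),3)[:2].tolist()) for q in r[:5]])
    print([(round(q['p'],2),q['extent']) for q in recognise(c,'cover')])
E
```

```text
{'t': 0.0, 'joint_positions': array([-1.0099,  0.3594,  0.0111, -0.0003, -1.2241, -0.2881]), 'qd': array([ 0.0009,  0.001 ,  0.0012,  0.0001, -0.0006,  0.0022]), 'joint_torque': array([  0.0004, -58.3315,  29.3418,   6.9365,  -0.0061,   0.0001]), 'tool_pos': array([ 0.1817, -0.6496,  0.2304]), 'tool_rot': array([-0.0002, -0.1359,  0.9907,  0.0008]), 'contact_force': array([ 0.5445, -0.6307,  0.3424]), 'wrist_torque': array([-0.0203,  0.0262, -0.0223]), 'grasp_force': 0.0, 'grip_width': 0.9973301756264317} 0.0187
top 400.1003366440497 [0.3964 0.0128 1.1144] [ 0.0285 -0.9994 -0.0197 -0.9965 -0.0269 -0.0794  0.0788  0.0219 -0.9966]
cover [(0.98, [121.8, 293.8], [0.255, 0.464]), (0.79, [218.1, 201.5], [0.519, 0.207]), (0.59, [186.6, 279.0], [0.301, 0.286])]
box [(0.97, [350.8, 209.8], [0.497, -0.15]), (0.87, [416.3, 308.0], [0.254, -0.317]), (0.52, [235.9, 191.0], [0.538, 0.146])]
mouth [(0.94, [353.3, 205.6], [0.508, -0.156]), (0.58, [411.6, 309.6], [0.25, -0.305])]Traceback (most recent call last):
  File "<stdin>", line 8, in <module>
ValueError: it knows: bowl_blank, box, cover, edge_xn, edge_xp, edge_yn, edge_yp, mouth, offcut, screwdriver
```

Run:
```python
from h import *
np.set_printoptions(precision=4,suppress=True)
T=camera('top');S=camera('side')
for n,c in(('top',T),('side',S)):
    cv2.imwrite(f'pics/{n}0.png',c['img']); print(n,c['fx'],-c['R'].T@c['t'],c['R'].ravel())
    for th in ('cover','box','mouth','edge_xp','edge_xn','edge_yp','edge_yn','screwdriver','offcut','bowl_blank'):
        r=landmark_of(c,th)
        print(th,[(round(q['p'],2),np.round(q['position'],1).tolist(), np.round(atz(c,q['position'],0.091 if th in('mouth','box') else 0),3)[:2].tolist()) for q in r[:5]])
    print([(round(q['p'],2),q['extent']) for q in recognise(c,'cover')])
```

```text
top 400.1003366440497 [0.3964 0.0128 1.1144] [ 0.0285 -0.9994 -0.0197 -0.9965 -0.0269 -0.0794  0.0788  0.0219 -0.9966]
cover [(0.89, [218.3, 204.4], [0.511, 0.206]), (0.89, [126.8, 294.9], [0.252, 0.45])]
box [(0.92, [350.2, 207.0], [0.504, -0.149]), (0.6, [413.7, 309.0], [0.252, -0.311])]
mouth [(0.91, [349.0, 205.5], [0.508, -0.146]), (0.86, [412.2, 308.7], [0.252, -0.307])]
edge_xp [(0.95, [138.0, 310.0], [0.212, 0.417]), (0.8, [205.1, 281.1], [0.297, 0.234]), (0.76, [205.9, 183.3], [0.57, 0.244])]
edge_xn [(0.96, [114.1, 281.8], [0.287, 0.488]), (0.95, [226.5, 221.6], [0.463, 0.181]), (0.66, [167.4, 268.1], [0.329, 0.341]), (0.21, [352.5, 207.0], [0.514, -0.169])]
edge_yp [(0.85, [136.6, 286.2], [0.277, 0.424]), (0.73, [196.3, 212.7], [0.486, 0.267]), (0.61, [187.8, 259.5], [0.355, 0.285])]
edge_yn [(0.73, [176.8, 290.3], [0.269, 0.312]), (0.71, [107.4, 303.3], [0.228, 0.503]), (0.67, [238.5, 191.0], [0.55, 0.151])]
screwdriver [(0.67, [145.0, 206.8], [0.499, 0.413]), (0.46, [292.5, 146.4], [0.682, 0.002])]
offcut [(0.93, [438.3, 212.6], [0.504, -0.407])]
bowl_blank [(0.71, [292.
[... 691 characters left out ...]
18])]
edge_xn [(0.89, [225.8, 349.7], [0.292, 0.491]), (0.77, [244.3, 254.5], [0.487, 0.172]), (0.63, [252.3, 308.6], [0.327, 0.342]), (0.29, [181.5, 302.6], [0.492, 0.433])]
edge_yp [(0.75, [220.7, 267.4], [0.505, 0.259]), (0.65, [257.9, 290.3], [0.358, 0.276]), (0.62, [245.6, 330.7], [0.292, 0.414])]
edge_yn [(0.91, [248.5, 364.6], [0.22, 0.495]), (0.78, [283.4, 309.9], [0.258, 0.298]), (0.56, [231.9, 248.0], [0.538, 0.169])]
screwdriver [(0.69, [181.5, 299.3], [0.501, 0.424])]
offcut [(0.9, [332.0, 173.8], [0.529, -0.409])]
bowl_blank [(0.78, [231.5, 207.5], [0.683, -0.007])]
[(0.81, [221.5, 329.3, 274.5, 364.9]), (0.77, [243.2, 281.3, 295.7, 315.9]), (0.73, [206.6, 245.4, 251.1, 269.0])]
```

View pics/top0.png

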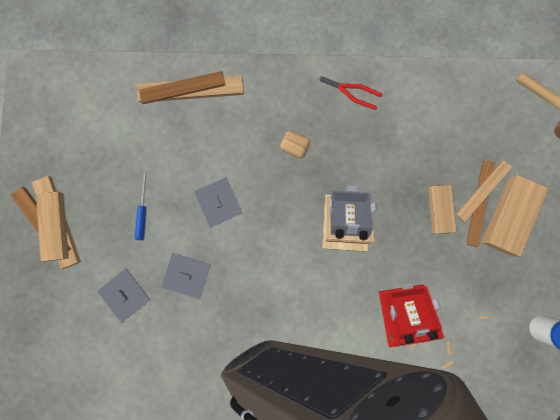

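View pics/side0.png

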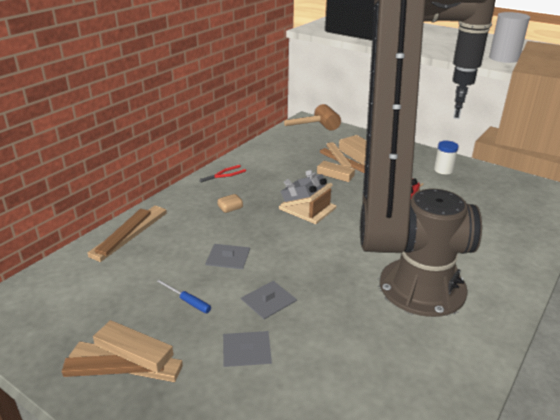

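Three candidates for the cover, in top-view pixels: A (218,202), y≈+0.21; B (186,277), y≈+0.29; C (123,295), y≈+0.45. A has the smallest y, so it is farthest to the robot's right and is the one meant. The box is the grey one at (350,209); the red one at (411,310) is to be left alone. I'll confirm both in a crop.

Run:
```python
from h import *
np.set_printoptions(precision=4,suppress=True)
T=camera('top');S=camera('side')
a=[cv2.resize(T['img'][y:y+66,x:x+66],(396,396),interpolation=cv2.INTER_CUBIC) for x,y in((185,170),(317,182))]
b=[cv2.resize(S['img'][y:y+34,x:x+66],(396,204),interpolation=cv2.INTER_CUBIC) for x,y in((195,240),(270,168))]
b[1]=cv2.resize(S['img'][168:202,270:336],(396,204),interpolation=cv2.INTER_CUBIC)
cv2.imwrite('pics/crop1.png',np.vstack([np.hstack(a),np.hstack(b)]))
for n,c,near in(('top',T,(218,203)),('side',S,(228,256))):
    for q in silhouettes(c,'cover'):
        e=q['extent']
        if abs((e[0]+e[2])/2-near[0])<15 and abs((e[1]+e[3])/2-near[1])<15:
            v,u=np.nonzero(q['pixels'])
            W=np.array([atz(c,(x,y),0.005)[:2] for x,y in zip(u,v)])
            print(n,len(u),cv2.minAreaRect((W*1000).astype(np.float32)))
```

```text
top 1446 ((517.8974609375, 206.63339233398438), (113.75460815429688, 103.24754333496094), 26.868745803833008)
side 800 ((518.385986328125, 209.50924682617188), (112.90924072265625, 109.47712707519531), 29.485595703125)
```

View pics/crop1.png

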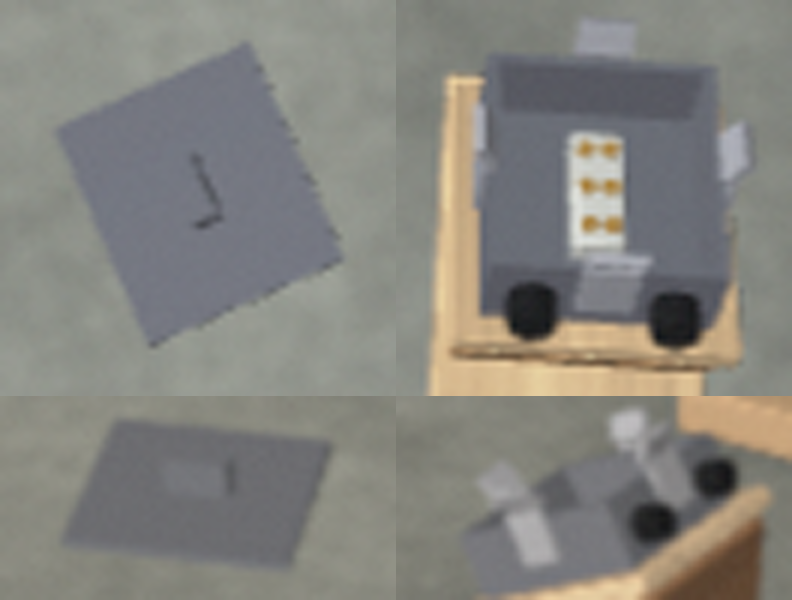

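Crop: left, candidate A is a flat grey plate with a small rib in the middle (rib along about 25° to world x). Right, the grey open box with four clips: top at about px (351,188), sides at (331,206) and (373,207), bottom at (353,229). Both match the description. Next I'll fit the box pose and compute the first moves.

```bash
cat >> h.py <<'E'
def boxR(psi):
    c,s=np.cos(np.pi/6),.5
    x=np.array([-c,0,s]);z=np.array([s,0,c]);y=np.cross(z,x)
    return Ro.from_euler('z',psi).as_matrix()@np.c_[x,y,z]
def go(p,R):
    s=observe();q=s['tool_rot'];A=Ro.from_quat([q[1],q[2],q[3],q[0]]).as_matrix()
    print('at',np.round(s['tool_pos'],4),'shift mm',np.round(A.T@(np.array(p)-s['tool_pos'])*1000,1),'rot',np.round(np.degrees(Ro.from_matrix(A.T@R).as_rotvec()),2))
def toolR(zax,yax):
    z=np.array(zax,float);z/=np.linalg.norm(z);y=np.array(yax,float);y-=z*(y@z);y/=np.linalg.norm(y)
    return np.c_[np.cross(y,z),y,z]
E
python3 - <<'E'
from h import *
from scipy.optimize import minimize
np.set_printoptions(precision=4,suppress=True)
T=camera('top');S=camera('side')
m={}
for n,c,near in(('top',T,(351,210)),('side',S,(303,185))):
    for q in silhouettes(c,'box'):
        e=q['extent']
        print(n,q['p'],e,q['pixels'].sum())
        if abs((e[0]+e[2])/2-near[0])<12 and abs((e[1]+e[3])/2-near[1])<12: m.setdefault(n,q['pixels'])
K=np.array([[i,j,k] for i in(-.056,.056) for j in(-.05,.05) for k in(-.04,0)])
def cost(p,cams):
    t=0
    for n,c in cams:
        if n not in m: continue
        P=np.array([proj(c,np.array([p[0],p[1],.091])+boxR(p[2])@k) for k in K])
        M=np.zeros((420,560),np.uint8);h=cv2.convexHull((P*16).astype(np.int32))
        cv2.fillConvexPoly(M,h,1,shift=4)
        t+=1-(M.astype(bool)&m[n]).sum()/(M.astype(bool)|m[n]).sum()
    return t
for cams in([('top',T)],[('side',S)],[('top',T),('side',S)]):
    best=min((minimize(cost,[.505,-.15,a],args=(cams,),method='Nelder-Mead',options=dict(initial_simplex=[[.505,-.15,a],[.515,-.15,a],[.505,-.14,a],[.505,-.15,a+.1]])) for a in(-.1,0,.1)),key=lambda r:r.fun)
    print([c[0] for c in cams],best.x,best.fun)
    p=best.x
I=T['img'].copy()
I=cv2.resize(I[175:250,310:385],(600,600),interpolation=cv2.INTER_CUBIC)
R=boxR(p[2]);o=np.array([p[0],p[1],.091])
def pl(loop,col):
    P=[(proj(T,o+R@np.array(k))-[310,175]+.5)*8 for k in loop]
    cv2.polylines(I,[np.array(P).astype(np.int32)],True,col,1)
for z,col in((0,(0,0,255)),(-.04,(0,255,0))): pl([(-.056,-.05,z),(.056,-.05,z),(.056,.05,z),(-.056,.05,z)],col)
for cx,cy,dx,dy in((-.056,0,0,.012),(.056,0,0,.012),(0,.05,.012,0),(0,-.05,.012,0)):
    n=np.array([cx,cy])/np.hypot(cx,cy)
    pl([(cx+n[0]*a+s*dx,cy+n[1]*a+s*dy,z) for a,z,s in((.0045,.02,1),(.0045,.02,-1),(-.003,.007,-1),(-.003,.007,1))],(255,255,0))
cv2.imwrite('pics/fit.png',I)
for w in((T,(.505,-.15)),):pass
go([.5,-.3,.25],toolR((0,0,-1),(-np.sin(.47),np.cos(.47),0)))
go([.517,.208,.15],toolR((0,0,-1),(-np.sin(.47),np.cos(.47),0)))
E
```

```text
top 0.79 [329.1, 185.5, 374.5, 242.2] 1972
top 0.58 [388.3, 280.2, 443.9, 345.8] 2289
top 0.37 [428.1, 185.8, 456.1, 234.8] 1031
side 0.96 [281.6, 172.0, 329.2, 204.1] 830
['top'] [ 0.499  -0.1534 -0.0428] 0.09009900990099007
['side'] [ 0.5065 -0.1571 -0.0322] 0.1264501160092807
['top', 'side'] [ 0.5018 -0.1529 -0.0453] 0.27482517791432726
at [ 0.1818 -0.65    0.2313] shift mm [-400.7  251.3  -18.7] rot [  0.   -0.  -11.3]
at [ 0.1818 -0.65    0.2313] shift mm [-554.   735.9   81.3] rot [  0.   -0.  -11.3]
```

View pics/fit.png

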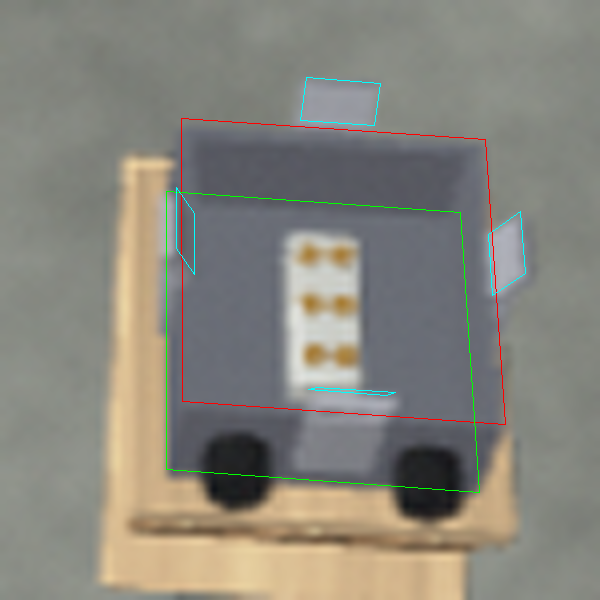

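The model fits the picture within about 2 mm (rim in red, clips in cyan). Setting out to the cover.

```bash
python3 -m inch '-0.02 0.01 0 0 0 -2; -0.05 0.03 0 0 0 -4; -0.08 0.05 0 0 0 -6; -0.11 0.07 0 0 0 -8; -0.15 0.09 0 0 0 -10; -0.18 0.11 0 0 0 -11.3; -0.21 0.13 0 0 0 -11.3; -0.24 0.15 0 0 0 -11.3; -0.27 0.17 0 0 0 -11.3; -0.29 0.18 0 0 0 -11.3' 0.06
python3 - <<'E'
from h import *
go([.517,-.1,.23],toolR((0,0,-1),(-np.sin(.47),np.cos(.47),0)))
go([.517,.208,.12],toolR((0,0,-1),(-np.sin(.47),np.cos(.47),0)))
E
```

```text
t: 2.68
tool_pos: [0.4142, -0.3961, 0.2318]
tool_rot: [0.0, -0.234, 0.972, -0.0]
contact_force: [0.1, -0.2, -0.6]
grip_width: 0.702
grasp_force: 0.0
at [ 0.4142 -0.3961  0.2318] shift mm [-226.1  217.1    1.8] rot [-0.03  0.04  0.08]
at [ 0.4142 -0.3961  0.2318] shift mm [-365.9  491.5  111.8] rot [-0.03  0.04  0.08]
```

```bash
python3 -m inch '-0.015 0.02 0 0 0 0; -0.035 0.047 0 0 0 0; -0.058 0.078 0 0 0 0; -0.081 0.109 0 0 0 0; -0.104 0.14 0 0 0 0; -0.127 0.171 0 0 0 0; -0.15 0.202 0 0 0 0; -0.173 0.233 0 0 0 0; -0.195 0.262 0 0 0 0; -0.21 0.282 0 0 0 0'
python3 -m inch '-0.015 0.02 0.01 0 0 0; -0.03 0.04 0.02 0 0 0; -0.05 0.07 0.035 0 0 0; -0.07 0.095 0.05 0 0 0; -0.09 0.12 0.065 0 0 0; -0.11 0.15 0.08 0 0 0; -0.13 0.175 0.09 0 0 0; -0.145 0.195 0.1 0 0 0; -0.156 0.21 0.105 0 0 0; -0.156 0.21 0.105 0 0 0'
python3 - <<'E'
from h import *
np.set_printoptions(precision=4,suppress=True)
T=camera('top');S=camera('side')
for n,c in(('top',T),('side',S)):
    for th in('cover','edge_xp','edge_xn'):
        print(n,th,[(round(q['p'],2),np.round(atz(c,q['position'],0)[:2],3).tolist()) for q in landmark_of(c,th)])
a=cv2.resize(T['img'][150:250,170:270],(400,400),interpolation=cv2.INTER_CUBIC)
b=cv2.resize(S['img'][190:290,180:280],(400,400),interpolation=cv2.INTER_CUBIC)
cv2.imwrite('pics/ab.png',np.hstack([a,b]))
s=observe();print(proj(T,s['tool_pos']),proj(S,s['tool_pos']))
go([.517,.208,.12],toolR((0,0,-1),(-np.sin(.47),np.cos(.47),0)))
E
```

```text
t: 3.52
tool_pos: [0.4724, -0.0494, 0.2318]
tool_rot: [0.001, -0.233, 0.972, 0.0]
contact_force: [0.5, -0.4, -1.1]
grip_width: 0.701
grasp_force: 0.0
t: 4.35
tool_pos: [0.5164, 0.2085, 0.125]
tool_rot: [-0.001, -0.234, 0.972, -0.0]
contact_force: [0.8, -0.6, 1.0]
grip_width: 0.701
grasp_force: 0.0
top cover [(0.94, [0.251, 0.451]), (0.86, [0.516, 0.208]), (0.73, [0.314, 0.287])]
top edge_xp [(0.76, [0.211, 0.422]), (0.72, [0.296, 0.233]), (0.58, [0.569, 0.244])]
top edge_xn [(0.83, [0.322, 0.343]), (0.68, [0.293, 0.492]), (0.65, [0.471, 0.181])]
side cover [(0.89, [0.254, 0.467]), (0.78, [0.3, 0.288]), (0.6, [0.52, 0.21])]
side edge_xp [(0.74, [0.302, 0.249]), (0.72, [0.212, 0.416]), (0.7, [0.579, 0.23])]
side edge_xn [(0.8, [0.29, 0.496]), (0.74, [0.324, 0.336]), (0.72, [0.483, 0.168])]
[210.2301 196.8836] [227.8442 220.8333]
at [0.5163 0.2052 0.1269] shift mm [-1.9  2.2  7. ] rot [ 0.01  0.06 -0.06]
```

View pics/ab.png

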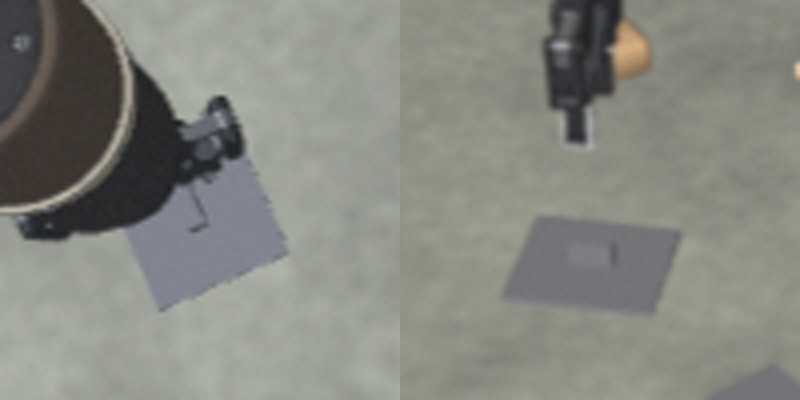

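The gripper hangs above cover A, and the rib is visible at about px (220,203) top and (327,253) in the side crop's frame. Going down and gripping.

```bash
python3 -m inch '-0.001 0.001 0.02 0 0 0; -0.001 0.002 0.045 0 0 0; -0.001 0.002 0.07 0 0 0; -0.001 0.002 0.09 0 0 0; -0.001 0.002 0.103 0 0 0; -0.001 0.002 0.11 0 0 0; -0.001 0.002 0.115 0 0 0; -0.001 0.002 0.118 0 0 0; -0.001 0.002 0.118 0 0 0; -0.001 0.002 0.118 0 0 0' && python3 -m inch '0 0 0 0 0 0; 0 0 0 0 0 0; 0 0 0 0 0 0; 0 0 0 0 0 0; 0 0 0 0 0 0; 0 0 0 0 0 0; 0 0 0 0 0 0; 0 0 0 0 0 0; 0 0 0 0 0 0; 0 0 0 0 0 0' 0
```

```text
t: 5.58
tool_pos: [0.5165, 0.2083, 0.009]
tool_rot: [0.001, -0.233, 0.973, 0.0]
contact_force: [-0.2, -0.1, 0.2]
grip_width: 0.701
grasp_force: 0.0
t: 6.42
tool_pos: [0.5164, 0.2083, 0.0089]
tool_rot: [0.0, -0.233, 0.972, 0.0]
contact_force: [-1.6, -0.4, 5.8]
grip_width: 0.121
grasp_force: 59.7
```

```bash
python3 -m inch '0 0 -0.005 0 0 0; 0 0 -0.015 0 0 0; 0 0 -0.03 0 0 0; 0 0 -0.05 0 0 0; 0 0 -0.075 0 0 0; 0 0 -0.1 0 0 0; 0 0 -0.13 0 0 0; 0 0 -0.16 0 0 0; 0 0 -0.18 0 0 0; 0 0 -0.18 0 0 0'
cat >> h.py <<'E'
DX,DZ=-.0014,.0089
BOX=np.array([.500,-.153,.091]);PSI=-.043
def cov(x,y,h,b=None,psi=None):  # cover origin at box-frame (x,y,h)
    R=boxR(PSI if psi is None else psi);o=BOX if b is None else np.array(b)
    A=R@np.diag([1,-1,-1]); p=o+R@np.array([x,y,h])-A@np.array([DX,0,DZ]); return p,A
E
python3 - <<'E'
from h import *
p,A=cov(0,0,.1);print(p);go(p,A)
p,A=cov(0,0,.04);print(p);go(p,A)
E
```

```text
t: 7.25
tool_pos: [0.5182, 0.2093, 0.1942]
tool_rot: [0.004, -0.233, 0.972, 0.001]
contact_force: [0.6, 0.3, -0.4]
grip_width: 0.122
grasp_force: 58.8
[ 0.55318835 -0.15528851  0.18601017]
at [0.5182 0.2093 0.1942] shift mm [ 134.2 -340.8    6.8] rot [-7.54 29.79 28.81]
[ 0.52321608 -0.15399891  0.13404864]
at [0.5182 0.2093 0.1942] shift mm [ 160.8 -326.1   58.5] rot [-7.54 29.79 28.81]
```

```bash
python3 -m inch '0.005 -0.012 0 -0.3 1.2 1.2; 0.013 -0.032 0 -0.8 3 2.9; 0.024 -0.06 0 -1.3 5.2 5.1; 0.034 -0.087 0 -1.9 7.6 7.4; 0.045 -0.115 0.001 -2.5 10 9.7; 0.056 -0.143 0.001 -3.1 12.4 12; 0.067 -0.17 0.002 -3.7 14.9 14.4; 0.076 -0.194 0.002 -4.3 17 16.4; 0.084 -0.213 0.003 -4.7 18.6 18; 0.09 -0.225 0.003 -5 19.8 19.2'
python3 - <<'E'
from h import *
p,A=cov(0,0,.1);go(p,A)
E
```

```text
t: 8.08
tool_pos: [0.5376, -0.0353, 0.1847]
tool_rot: [-0.178, -0.063, 0.982, 0.002]
contact_force: [-0.3, 1.0, -1.2]
grip_width: 0.121
grasp_force: 58.8
at [ 0.5376 -0.0353  0.1847] shift mm [   0.9 -120.9   -4.5] rot [-2.67  9.41  9.28]
```

```bash
python3 -m inch '0 -0.012 0 -0.3 1 1; 0 -0.028 -0.001 -0.6 2.2 2.2; 0 -0.045 -0.002 -1 3.5 3.5; 0 -0.062 -0.002 -1.4 4.8 4.8; 0 -0.08 -0.003 -1.8 6.2 6.2; 0.001 -0.097 -0.004 -2.2 7.5 7.4; 0.001 -0.11 -0.0045 -2.4 8.5 8.4; 0.001 -0.118 -0.0045 -2.6 9.2 9.1; 0.001 -0.121 -0.0045 -2.7 9.4 9.3; 0.001 -0.121 -0.0045 -2.7 9.4 9.3'
python3 - <<'E'
from h import *
p,A=cov(0,0,.1);go(p,A)
p,A=cov(0,0,.03);go(p,A)
T=camera('top');S=camera('side')
s=observe();q=s['tool_rot'];A=Ro.from_quat([q[1],q[2],q[3],q[0]]).as_matrix()
out=[]
for c,(x,y,w) in((T,(310,160,90)),(S,(260,130,90))):
    k=400/w;I=cv2.resize(c['img'][y:y+w,x:x+w],(400,400),interpolation=cv2.INTER_CUBIC)
    P=[(proj(c,s['tool_pos']+A@np.array([DX+a,b,DZ]))-[x,y]+.5)*k for a,b in((.056,.05),(.056,-.05),(-.056,-.05),(-.056,.05))]
    cv2.polylines(I,[np.array(P).astype(np.int32)],True,(0,0,255),1)
    R=boxR(PSI);P=[(proj(c,BOX+R@np.array([a,b,0]))-[x,y]+.5)*k for a,b in((.056,.05),(.056,-.05),(-.056,-.05),(-.056,.05))]
    cv2.polylines(I,[np.array(P).astype(np.int32)],True,(0,255,0),1)
    out.append(I)
cv2.imwrite('pics/held.png',np.hstack(out))
E
```

```text
t: 8.92
tool_pos: [0.5536, -0.1535, 0.1862]
tool_rot: [-0.258, 0.02, 0.966, 0.006]
contact_force: [-0.0, -0.5, -1.0]
grip_width: 0.127
grasp_force: 58.8
at [ 0.5536 -0.1535  0.1862] shift mm [ 0.2 -1.8  0.3] rot [-0.    0.14  0.14]
at [ 0.5536 -0.1535  0.1862] shift mm [ 0.4 -1.8 70.3] rot [-0.    0.14  0.14]
```

View pics/held.png

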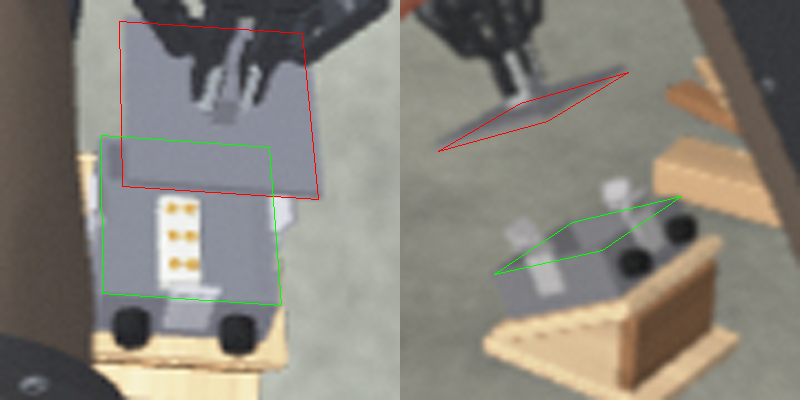

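Held view: the cover sits square in the grip above the box, and its predicted outline agrees in the top view (lower edge around crop (122,186)–(318,199)). The side view needs an enlargement to check tilt and offset.

Run:
```python
from h import *
T=camera('top');S=camera('side')
s=observe();q=s['tool_rot'];A=Ro.from_quat([q[1],q[2],q[3],q[0]]).as_matrix()
c=S;out=[]
R=boxR(PSI)
for (x,y),loops in(((265,140),[(s['tool_pos'],A,DZ,DX),(s['tool_pos'],A,DZ-.005,DX)]),((278,165),[(BOX,R,0,0),(BOX,R,-.04,0)])):
    w=50;k=8;I=cv2.resize(c['img'][y:y+w,x:x+w],(400,400),interpolation=cv2.INTER_CUBIC)
    I=cv2.normalize(I,None,0,255,cv2.NORM_MINMAX);J=I.copy()
    for (o,M,dz,dx),col in zip(loops,((0,0,255),(0,255,0))):
        P=[(proj(c,o+M@np.array([dx+a,b,dz]))-[x,y]+.5)*k for a,b in((.056,.05),(.056,-.05),(-.056,-.05),(-.056,.05))]
        cv2.polylines(J,[np.array(P).astype(np.int32)],True,col,1)
    out.append(cv2.resize(np.vstack([I,J]),(400,800)) if 0 else np.vstack([I[100:400],J[100:400]]) )
cv2.imwrite('pics/zoom.png',np.hstack(out))
```

```text
(no output)
```

View pics/zoom.png

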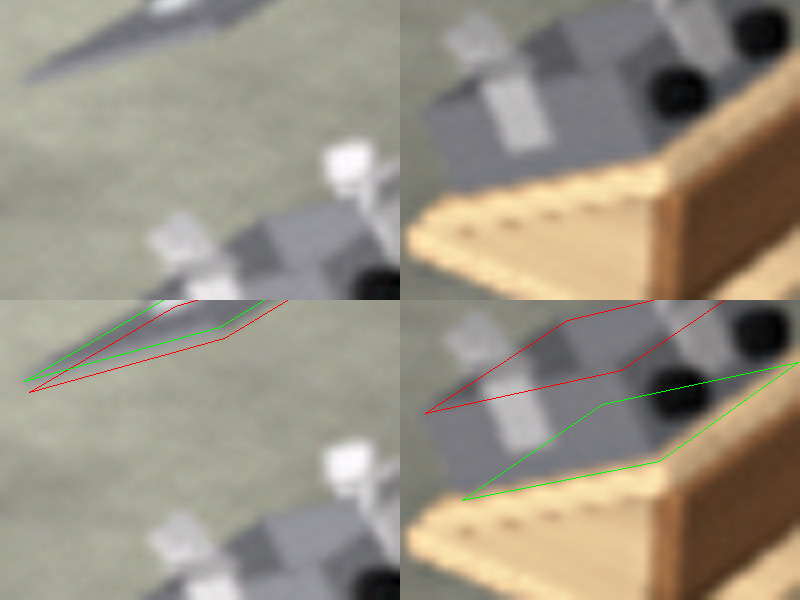

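The cover (tip at crop (22,78), predicted (24,81)) and the box (corner at (425,107), predicted (425,113)) show the same offset of under 1 px. They are therefore well aligned relative to each other, so I'm lowering.

```bash
python3 -m inch '0 -0.001 0.007 0 0 0; 0 -0.001 0.017 0 0 0; 0 -0.001 0.028 0 0 0; 0 -0.001 0.04 0 0.1 0.1; 0 -0.001 0.052 0 0.1 0.1; 0 -0.001 0.062 0 0.1 0.1; 0 -0.001 0.068 0 0.1 0.1; 0 -0.001 0.07 0 0.1 0.1; 0 -0.001 0.07 0 0.1 0.1; 0 -0.001 0.07 0 0.1 0.1'
python3 - <<'E'
from h import *
T=camera('top')
p,A=cov(0,0,.012);go(p,A);print(observe()['contact_force'])
s=observe();q=s['tool_rot'];A=Ro.from_quat([q[1],q[2],q[3],q[0]]).as_matrix()
x,y,w=315,170,75;c=T
I=cv2.resize(c['img'][y:y+w,x:x+w],(600,600),interpolation=cv2.INTER_CUBIC)
P=[(proj(c,s['tool_pos']+A@np.array([DX+a,b,DZ-.005]))-[x,y]+.5)*8 for a,b in((.056,.05),(.056,-.05),(-.056,-.05),(-.056,.05))]
cv2.polylines(I,[np.array(P).astype(np.int32)],True,(0,0,255),1)
cv2.imwrite('pics/low.png',I)
E
```

```text
t: 9.95
tool_pos: [0.5192, -0.1529, 0.1261]
tool_rot: [-0.258, 0.02, 0.966, 0.005]
contact_force: [0.3, -0.6, -0.3]
grip_width: 0.122
grasp_force: 58.8
at [ 0.5193 -0.1529  0.1262] shift mm [ 0.5 -0.9 19.3] rot [-0.04  0.13  0.07]
[-0.22271327  0.50941087 -0.18097703]
```

View pics/low.png

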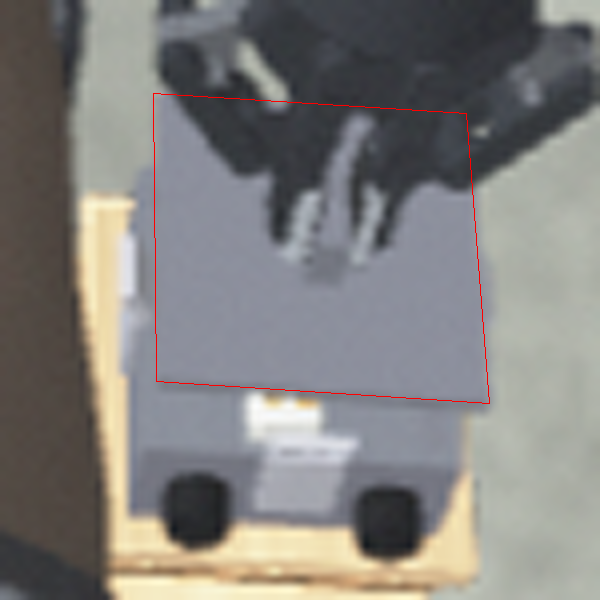

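The cover's edges match the prediction (lower edge at (157,382)–(489,403)). Lowering it onto the ramps.

```bash
python3 -m inch '0 -0.001 0.002 0 0.1 0; 0 -0.001 0.005 0 0.1 0; 0 -0.001 0.008 0 0.1 0; 0 -0.001 0.011 0 0.1 0; 0 -0.001 0.014 0 0.1 0; 0 -0.001 0.016 0 0.1 0; 0 -0.001 0.018 0 0.1 0; 0 -0.001 0.019 0 0.1 0; 0 -0.001 0.02 0 0.1 0; 0 -0.001 0.02 0 0.1 0'
cat > f.py <<'E'
from h import *
s=observe();q=s['tool_rot'];A=Ro.from_quat([q[1],q[2],q[3],q[0]]).as_matrix()
print('F tool',np.round(A.T@s['contact_force'],1),'M tool',np.round(A.T@s['wrist_torque'],2))
R=boxR(PSI);o=s['tool_pos']+A@np.array([DX,0,DZ]);print('cover in box mm',np.round(R.T@(o-BOX)*1000,1))
E
python3 f.py
```

```text
t: 10.83
tool_pos: [0.5096, -0.153, 0.1097]
tool_rot: [-0.258, 0.02, 0.966, 0.005]
contact_force: [1.3, 4.6, 7.8]
grip_width: 0.123
grasp_force: 59.9
F tool [ 2.9  4.7 -7.3] M tool [-1.49 -0.7  -0.05]
cover in box mm [-0.3 -0.4 12.1]
```

```bash
python3 -m inch '0.0005 0.0005 0 0 0 0; 0.0006 0.001 0 0 0 0; 0.0006 0.0012 0 0 0 0; 0.0006 0.0012 0 0 0 0; 0.0006 0.0012 0.0005 0 0 0; 0.0006 0.0012 0.001 0 0 0; 0.0006 0.0012 0.0015 0 0 0; 0.0006 0.0012 0.002 0 0 0; 0.0006 0.0012 0.002 0 0 0; 0.0006 0.0012 0.002 0 0 0';python3 f.py
```

```text
t: 11.67
tool_pos: [0.5088, -0.1521, 0.1089]
tool_rot: [-0.257, 0.02, 0.966, 0.005]
contact_force: [2.3, 4.3, 11.8]
grip_width: 0.126
grasp_force: 60.4
F tool [  4.    4.4 -11.3] M tool [-1.26 -0.65 -0.1 ]
cover in box mm [-0.1 -1.3 11. ]
```

```bash
python3 -m inch '0.0005 0.0005 0 0 0 0; 0.001 0.001 0 0 0 0; 0.001 0.0015 0 0 0 0; 0.001 0.0015 0 0 0 0; 0.001 0.0015 0 0 0 0; 0.001 0.0015 0 0 0 0; 0.001 0.0015 0.0005 0 0 0; 0.001 0.0015 0.001 0 0 0; 0.001 0.0015 0.001 0 0 0; 0.001 0.0015 0.001 0 0 0';python3 f.py
```

```text
t: 12.5
tool_pos: [0.5087, -0.1516, 0.1089]
tool_rot: [-0.256, 0.019, 0.966, 0.004]
contact_force: [5.1, -0.9, 11.4]
grip_width: 0.121
grasp_force: 60.7
F tool [  1.2  -0.8 -12.4] M tool [ 0.25 -1.58 -0.03]
cover in box mm [ 0.  -1.8 10.9]
```

Lateral forces are balanced, so I'm pressing straight down.

```bash
python3 -m inch '0 0 0.0005 0 0 0; 0 0 0.001 0 0 0; 0 0 0.0015 0 0 0; 0 0 0.002 0 0 0; 0 0 0.0025 0 0 0; 0 0 0.003 0 0 0; 0 0 0.0035 0 0 0; 0 0 0.004 0 0 0; 0 0 0.0045 0 0 0; 0 0 0.005 0 0 0';python3 f.py
```

```text
t: 13.33
tool_pos: [0.508, -0.1517, 0.1064]
tool_rot: [-0.254, 0.019, 0.967, 0.004]
contact_force: [9.7, 0.3, 22.9]
grip_width: 0.124
grasp_force: 62.3
F tool [  2.8   0.6 -24.6] M tool [-0.46 -0.58 -0.04]
cover in box mm [-0.7 -1.6  8.4]
```

```bash
python3 -m inch '0 0 0.0005 0 0 0; 0 0 0.001 0 0 0; 0 0 0.0015 0 0 0; 0 0 0.002 0 0 0; 0 0 0.0025 0 0 0; 0 0 0.003 0 0 0; 0 0 0.0035 0 0 0; 0 0 0.004 0 0 0; 0 0 0.0045 0 0 0; 0 0 0.005 0 0 0';python3 f.py
```

```text
t: 14.17
tool_pos: [0.5023, -0.1506, 0.1003]
tool_rot: [-0.258, 0.02, 0.966, 0.005]
contact_force: [3.3, 3.7, 18.8]
grip_width: 0.122
grasp_force: 63.5
F tool [  6.6   3.8 -17.8] M tool [-1.53  0.84 -0.01]
cover in box mm [ 1.4 -2.5  0.2]
```

```bash
python3 -m inch '0 0 0.0005 0 0 0; 0 0 0.001 0 0 0; 0 0 0.0015 0 0 0; 0 0 0.002 0 0 0; 0 0 0.0025 0 0 0; 0 0 0.003 0 0 0; 0 0 0.003 0 0 0; 0 0 0.003 0 0 0; 0 0 0.003 0 0 0; 0 0 0.003 0 0 0';python3 f.py
```

```text
t: 15.0
tool_pos: [0.5022, -0.1506, 0.1002]
tool_rot: [-0.256, 0.019, 0.966, 0.004]
contact_force: [6.0, 7.2, 31.4]
grip_width: 0.121
grasp_force: 65.1
F tool [ 10.6   7.3 -30.1] M tool [-2.47  2.57  0.06]
cover in box mm [ 1.3 -2.5  0.2]
```

It's stiff at about 0 mm above the rim, so it looks home. Relaxing, letting go, backing off and looking.

```bash
python3 -m inch '0 0 -0.001 0 0 0; 0 0 -0.003 0 0 0; 0 0 -0.005 0 0 0; 0 0 -0.006 0 0 0; 0 0 -0.006 0 0 0; 0 0 -0.006 0 0 0; 0 0 -0.006 0 0 0; 0 0 -0.006 0 0 0; 0 0 -0.006 0 0 0; 0 0 -0.006 0 0 0';python3 f.py
python3 -m inch '0 0 0 0 0 0; 0 0 0 0 0 0; 0 0 0 0 0 0; 0 0 -0.005 0 0 0; 0 0 -0.015 0 0 0; 0 0 -0.03 0 0 0; 0 0 -0.05 0 0 0; 0 0 -0.07 0 0 0; 0 0 -0.09 0 0 0; 0 0 -0.1 0 0 0' 0.03;python3 f.py
python3 -m inch '0 0.02 -0.01 0 0 0; 0 0.045 -0.01 0 0 0; 0 0.075 -0.01 0 0 0; 0 0.11 -0.01 0 0 0; 0 0.145 -0.01 0 0 0; 0 0.18 -0.01 0 0 0; 0 0.21 -0.01 0 0 0; 0 0.23 -0.01 0 0 0; 0 0.24 -0.01 0 0 0; 0 0.24 -0.01 0 0 0' 0
python3 - <<'E'
from h import *
T=camera('top');S=camera('side')
a=cv2.resize(T['img'][178:248,316:386],(400,400),interpolation=cv2.INTER_CUBIC)
b=cv2.resize(S['img'][155:205,275:325],(400,400),interpolation=cv2.INTER_CUBIC)
cv2.imwrite('pics/placed.png',np.hstack([a,b]))
E
```

```text
t: 15.83
tool_pos: [0.5024, -0.1504, 0.1004]
tool_rot: [-0.259, 0.02, 0.966, 0.006]
contact_force: [-0.1, 0.5, -0.7]
grip_width: 0.124
grasp_force: 60.9
F tool [-0.3  0.5  0.6] M tool [ 0.1  -1.81 -0.01]
cover in box mm [ 1.4 -2.7  0.4]
t: 16.67
tool_pos: [0.5546, -0.1529, 0.1901]
tool_rot: [-0.257, 0.02, 0.966, 0.005]
contact_force: [-0.1, -0.9, 0.4]
grip_width: 0.349
grasp_force: 0.0
F tool [ 0.2 -0.9 -0.3] M tool [-0.01 -1.61  0.  ]
cover in box mm [  0.9  -2.4 104.2]
t: 17.5
tool_pos: [0.5677, 0.0889, 0.1959]
tool_rot: [-0.259, 0.019, 0.966, 0.005]
contact_force: [0.3, -0.4, 0.0]
grip_width: 0.003
grasp_force: 0.0
```

View pics/placed.png

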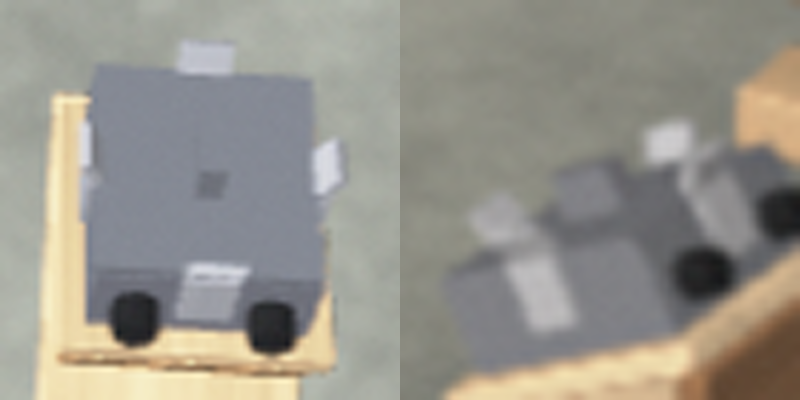

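The cover lies flat and square inside the four clips, in top crop (90..325, 65..290), rib outward, with no tilt visible. To be sure of every clip, I'll press near each edge with shut fingers.

```bash
cat > e.py <<'E'
from h import *
import sys
x,y,h=map(float,sys.argv[1:4])
R=boxR(PSI);go(BOX+R@(np.array([x+1.4,y-2.6,h])/1000),R@np.diag([1,-1,-1]))
E
python3 e.py 0 28 40; python3 e.py 0 28 8;python3 e.py 0 28 0
```

```text
at [0.5676 0.0866 0.196 ] shift mm [  -1.3 -267.6   79.7] rot [-0.05 -0.04  0.07]
at [0.5676 0.0866 0.196 ] shift mm [  -1.3 -267.6  111.7] rot [-0.05 -0.04  0.07]
at [0.5676 0.0866 0.196 ] shift mm [  -1.3 -267.6  119.7] rot [-0.05 -0.04  0.07]
```

```bash
python3 -m inch '0 -0.02 0 0 0 0; 0 -0.05 0 0 0 0; 0 -0.085 0 0 0 0; -0.001 -0.12 0 0 0 0; -0.001 -0.155 0.01 0 0 0; -0.001 -0.19 0.025 0 0 0; -0.001 -0.22 0.045 0 0 0; -0.001 -0.245 0.06 0 0 0; -0.001 -0.26 0.07 0 0 0; -0.001 -0.267 0.08 0 0 0' 0
python3 -m inch '0 0 0.008 0 0 0; 0 0 0.018 0 0 0; 0 0 0.026 0 0 0; 0 0 0.031 0 0 0; 0 0 0.033 0 0 0; 0 0 0.035 0 0 0; 0 0 0.037 0 0 0; 0 0 0.038 0 0 0; 0 0 0.039 0 0 0; 0 0 0.039 0 0 0'; python3 f.py; python3 e.py 0 28 5
```

```text
t: 18.43
tool_pos: [0.5157, -0.1815, 0.1256]
tool_rot: [-0.259, 0.022, 0.965, 0.006]
contact_force: [0.1, -0.1, 0.7]
grip_width: 0.005
grasp_force: 0.0
t: 19.27
tool_pos: [0.5003, -0.1766, 0.0964]
tool_rot: [-0.257, 0.019, 0.966, 0.005]
contact_force: [3.0, 6.5, 24.3]
grip_width: 0.002
grasp_force: 11.0
F tool [  9.6   6.6 -22.4] M tool [-2.62  1.84  0.01]
cover in box mm [ 0.1 23.6 -3.6]
at [ 0.5003 -0.1766  0.0964] shift mm [-0.1 -1.9  0.3] rot [-0.17  0.24  0.2 ]
```

That edge is firm at plate height (5.3 mm), so it's home. Going on round the others.

```bash
python3 -m inch '0 0 -0.01 0 0 0; 0 0 -0.02 0 0 0; 0 0 -0.035 0 0 0; 0.01 0.007 -0.045 0 0 0; 0.02 0.015 -0.045 0 0 0; 0.03 0.02 -0.045 0 0 0; 0.038 0.027 -0.045 0 0 0; 0.038 0.027 -0.035 0 0 0; 0.038 0.027 -0.025 0 0 0; 0.038 0.027 -0.015 0 0 0'; python3 e.py 38 0 5
```

```text
t: 20.1
tool_pos: [0.4724, -0.1489, 0.1233]
tool_rot: [-0.259, 0.02, 0.966, 0.006]
contact_force: [-0.0, 0.4, 0.0]
grip_width: -0.002
grasp_force: 0.0
at [ 0.4724 -0.1489  0.1233] shift mm [-0.8 -0.3  9.1] rot [-0.02 -0.06  0.08]
```

```bash
python3 -m inch '0 0 0.003 0 0 0; 0 0 0.006 0 0 0; 0 0 0.008 0 0 0; 0 0 0.009 0 0 0; 0 0 0.01 0 0 0; 0 0 0.011 0 0 0; 0 0 0.012 0 0 0; 0 0 0.013 0 0 0; 0 0 0.013 0 0 0; 0 0 0.013 0 0 0'; python3 f.py; python3 e.py 38 0 5
python3 -m inch '0 0 -0.01 0 0 0; 0 0 -0.025 0 0 0; 0 0 -0.04 0 0 0; -0.01 0.01 -0.05 0 0 0; -0.022 0.019 -0.05 0 0 0; -0.032 0.025 -0.05 0 0 0; -0.038 0.028 -0.05 0 0 0; -0.038 0.028 -0.038 0 0 0; -0.038 0.028 -0.025 0 0 0; -0.038 0.028 -0.015 0 0 0'; python3 e.py 0 -28 5
```

```text
t: 20.93
tool_pos: [0.4686, -0.1492, 0.1153]
tool_rot: [-0.257, 0.02, 0.966, 0.005]
contact_force: [3.1, 2.3, 14.3]
grip_width: -0.0
grasp_force: 6.7
F tool [  4.5   2.5 -13.9] M tool [-0.95  0.18 -0.02]
cover in box mm [38.  -2.4 -3.6]
at [ 0.4686 -0.1492  0.1153] shift mm [-0.1  0.2  0.3] rot [-0.1   0.15  0.11]
t: 21.77
tool_pos: [0.5075, -0.1224, 0.1053]
tool_rot: [-0.26, 0.02, 0.965, 0.006]
contact_force: [0.8, 0.1, -0.2]
grip_width: 0.001
grasp_force: 0.0
at [ 0.5075 -0.1224  0.1053] shift mm [-0.4 -0.3 10.4] rot [-0.03 -0.18  0.07]
```

```bash
python3 -m inch '0 0 0.003 0 0 0; 0 0 0.006 0 0 0; 0 0 0.008 0 0 0; 0 0 0.01 0 0 0; 0 0 0.011 0 0 0; 0 0 0.012 0 0 0; 0 0 0.013 0 0 0; 0 0 0.014 0 0 0; 0 0 0.014 0 0 0; 0 0 0.014 0 0 0'; python3 f.py; python3 e.py 0 -28 5
python3 -m inch '0 0 -0.01 0 0 0; 0 0 -0.025 0 0 0; 0 0 -0.04 0 0 0; -0.01 -0.01 -0.05 0 0 0; -0.022 -0.019 -0.05 0 0 0; -0.032 -0.025 -0.05 0 0 0; -0.038 -0.028 -0.05 0 0 0; -0.038 -0.028 -0.038 0 0 0; -0.038 -0.028 -0.025 0 0 0; -0.038 -0.028 -0.015 0 0 0'; python3 e.py -38 0 5
```

```text
t: 22.6
tool_pos: [0.5025, -0.1225, 0.0964]
tool_rot: [-0.258, 0.02, 0.966, 0.005]
contact_force: [1.2, 1.3, 8.0]
grip_width: 0.0
grasp_force: 3.7
F tool [ 3.   1.4 -7.5] M tool [-0.52 -0.61 -0.  ]
cover in box mm [  0.2 -30.6  -3.7]
at [ 0.5025 -0.1225  0.0964] shift mm [-0.3 -0.   0.2] rot [-0.06  0.09  0.09]
t: 23.43
tool_pos: [0.5396, -0.1521, 0.087]
tool_rot: [-0.26, 0.021, 0.965, 0.006]
contact_force: [-0.2, -0.4, -0.5]
grip_width: -0.001
grasp_force: 0.0
at [ 0.5396 -0.1521  0.087 ] shift mm [-0.4 -0.  11.3] rot [ 0.01 -0.18  0.03]
```

Now the last edge; then the tool lifts and moves clear.

```bash
python3 -m inch '0 0 0.003 0 0 0; 0 0 0.006 0 0 0; 0 0 0.009 0 0 0; 0 0 0.011 0 0 0; 0 0 0.013 0 0 0; 0 0 0.014 0 0 0; 0 0 0.015 0 0 0; 0 0 0.016 0 0 0; 0 0 0.016 0 0 0; 0 0 0.016 0 0 0'; python3 f.py; python3 e.py -38 0 5
python3 -m inch '0 0 -0.01 0 0 0; 0 0 -0.025 0 0 0; 0 0 -0.05 0 0 0; 0 0 -0.08 0 0 0; 0 0 -0.1 0 0 0; 0 0.03 -0.11 0 0 0; 0 0.07 -0.11 0 0 0; 0 0.11 -0.11 0 0 0; 0 0.15 -0.11 0 0 0; 0 0.17 -0.11 0 0 0'
python3 -m inch '0 0.02 0 0 0 0; 0 0.05 0 0 0 0; 0 0.06 0 0 0 0; 0 0.06 0 0 0 0; 0 0.06 0 0 0 0; 0 0.06 0 0 0 0; 0 0.06 0 0 0 0; 0 0.06 0 0 0 0; 0 0.06 0 0 0 0; 0 0.06 0 0 0 0'
python3 - <<'E'
from h import *
T=camera('top');S=camera('side')
a=cv2.resize(T['img'][178:248,316:386],(400,400),interpolation=cv2.INTER_CUBIC)
b=cv2.resize(S['img'][155:205,275:325],(400,400),interpolation=cv2.INTER_CUBIC)
cv2.imwrite('pics/final.png',np.hstack([a,b]))
p=cv2.imread('pics/placed.png');print(cv2.absdiff(p,np.hstack([a,b])).max(), cv2.absdiff(p,np.hstack([a,b])).mean())
E
```

```text
t: 24.27
tool_pos: [0.5343, -0.1518, 0.0774]
tool_rot: [-0.257, 0.02, 0.966, 0.005]
contact_force: [1.6, 1.0, 12.8]
grip_width: 0.002
grasp_force: 5.8
F tool [  5.    1.  -11.9] M tool [-0.95 -0.03  0.03]
cover in box mm [-37.9  -2.7  -3.6]
at [ 0.5343 -0.1518  0.0774] shift mm [-0.2 -0.1  0.3] rot [-0.1   0.16  0.11]
t: 25.1
tool_pos: [0.5952, 0.0199, 0.1708]
tool_rot: [-0.259, 0.019, 0.966, 0.006]
contact_force: [1.1, -1.0, 0.0]
grip_width: 0.001
grasp_force: 0.0
t: 25.93
tool_pos: [0.5974, 0.0752, 0.1704]
tool_rot: [-0.259, 0.021, 0.966, 0.006]
contact_force: [0.8, -0.3, 0.7]
grip_width: 0.005
grasp_force: 0.0
6 0.8745875
```

All four edges are firm at the same height, 5.3 mm (a 5 mm plate lying on the rim). The picture is unchanged from the last one viewed (largest difference 6 levels), and the arm is clear. Handing in.

```bash
python3 -c "from rig import close_job; print(close_job())"
```

```text
the job is handed in; nothing more can be done
None
```

The cover is on the box, rib outward, pressed at all four edges until each was firm at the height of a plate fully home; it was let go with the arm clear, and the job was handed in at about 26 s.

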